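Slide a copper ring into a brazing fixture's pocket and lock the bar over it

ROBOT

A 6-joint arm with a two-finger parallel gripper is mounted at the origin on the work surface. World frame = base frame: x ahead of the robot, y to its left, z up, the work surface at z = 0. Lengths are in m, angles in rad, forces in N, time in s.
With the tool pointing down it reaches from about 0.225 to 0.875 m from the base axis. Payload 3.4 kg.
Tool frame: the origin (TCP) lies at the centre of the arm's flange, where the gripper is bolted on; the fingertips stand manip.tcp_to_tips ahead of it and the grasp point (between the pads) lies 155 mm ahead of it (manip.tcp_to_tips is the distance from the TCP to the fingertips, in m); z points along the fingers, y is the line along which they close (so a half turn about z gives the same grasp; the last joint's range is limited). The gripper opens to 85 mm and grips with 20 to 120 N. Pads are 22 mm wide; open, the fingers measure 114 mm over their backs; the gripper's body (76 mm by 85 mm) begins 54 mm behind the grasp point. The pads swing forward as they close: fully open they stand 13 mm farther back than shut.
Start: joints at [-0.121, 0.276, 1.505, -0, 1.361, -0.121], TCP at [0.575, -0, 0.405] pointing down, gripper open.
Joint ranges: [-2.89, 2.89], [-0.75, 2.08], [0.22, 2.7], [-1.18, 4.32], [0.11, 2.71], [-2.7, 2.7]. Speed limits (rad/s): [2.57, 2.57, 3.14, 3.14, 3.14, 3.14].

INTERFACE

Orientations are given as a unit quaternion [w, x, y, z].
In Python, from rig import sensors, imaging, manip gives the robot as it stands. The module is installed in compiled form; this text tells all that it offers.
- The arm moves only by the tool jog_arm, never from a script. Its argument "plan" is a list of rows, each an object of numbers: "dx", "dy", "dz": the shift along the tool's x, y, z in mm; "ax", "ay", "az": the turn, a rotation vector about the tool's x, y, z in units of 6 degrees (1.0 is 6 degrees); "grip": the closure, from 0 (fully open) to 1 (shut). A call has 1 to 20 rows; each row shifts and turns the commanded pose from where the row before left it, along the tool's axes as they then stand; what a row does not reach is not made up. A row lasts 1/12 s, in which the tool goes at most 41.7 mm and 7.16 degrees, less where a joint would pass 70% of its speed; a pose out of reach is approached as far as the arm can. A call is refused whole if a number of a shift passes 41.7 or a number of a turn 1, either way. A call with a gripper value outside its range is refused whole. The fingers move at their own pace and stop on an object; "grip_force" is the grip in N (left out, the last holds). Time passes only in rows, so rows that do not move let the fingers close. It gives the time, the measured TCP pose, the force, the opening and the grip force at its end, in the units of the state.
- sensors.get_state(): the state, without advancing time (a new reading comes with each control period).
- imaging.get_image(name): name is "scene" or "side" or "wrist"; returns a dict with "image" (400x640x3 uint8, red, green, blue), "K" (3x3 intrinsics, pixels), "extrinsics" (4x4, takes a point from world to camera coordinates). Camera axes: x right, y up, looking along -z (the intrinsics and any distortion apply to the point x, -y, -z); pixel columns grow to the right and rows downward; lengths in m; the calibration is good to about 2 mm. A picture is of the moment at which its call begins. There is no depth.
- manip.sign_off(): hands the job in; it is judged then, once.
The state is a dict: "clock": time; "qpos": joint angles; "qd": joint speeds; "effort": joint torques, N m; "position": TCP position; "ee_rot": TCP orientation; "contact_force": force on the tool from outside, world axes, zero at the start; "moment": the same for the moment, N m; "width": finger opening in m; "gripper_force": force on a finger pad.
Only numpy, scipy, OpenCV 4.12 (cv2) and the standard library are available. Lean on these libraries where they do the work, as an engineer would, in place of code of your own. Each camera call takes 0.05 s, during which the arm holds its last target. There are 200 camera calls.

TASK

Slide the copper ring across the grey fixture plate, without picking it up off the plate, until it drops flat and fully home into the round pocket; then swing the blue hold-down bar over the ring until the bar reaches its stop. Leave the steel ring and the little yellow tin on the plate where they are, and let go of everything at the end.

Things in the scene. Friction and masses are not known exactly. Their poses are not given: they have to be found in the camera images.
- plate: Grey rectangular fixture plate lying fixed on the bench, 260 x 440 x 20 mm (its own x, y, z), turned a little about the vertical. Origin at the centre of its underside on the bench; its flat top is 20 mm above the origin. It does not move.
- pocket (a point): Centre of the floor of the round pocket in the plate's top, at x 0, y +110 mm in the plate's frame. Pocket 88 mm across, 5 mm deep, with a flat floor of bright bare metal and an upright wall; this point is 15 mm above the bench and the plate's top surface 5 mm above it.
- copper_ring_center (a point): Centre (half-way up, mid-bore) of the loose copper ring: outside 84 mm, bore 48 mm, 9 mm thick, about 0.3 kg; slides with roughly 2 N, pushed at its rim or dragged from within its bore; 2 mm play all round in the pocket. This point is 24.5 mm above the bench on the plate, about 22 mm if an edge is caught on the pocket's rim (tilted), 19.5 mm home (its top then 4 mm proud of the plate).
- steel_ring_center (a point): Centre (half-way up) of a second loose ring of the same shape and size, silvery steel, also lying on the plate; it must stay where it is. The two rings lie side by side along the plate's x; which is nearer the robot varies.
- tin: Small closed tin with a yellow band, 48 mm across, 45 mm tall, standing loose on the plate near its far (+x) edge, about 40 mm past half-way along towards +y; origin at the centre of its underside. It must stay where it is.
- bar_pivot (a point): Point on the plate's top where the vertical hinge axis of the hold-down bar stands, at x -85 mm, y +110 mm in the plate's frame (85 mm from the pocket's centre, on the robot's side). The hinge post and the bar's hub are 34 mm across and reach 25 mm above the plate.
- bar_handle (a point): Middle of the red upright handle post on the blue hold-down bar, 150 mm from the hinge axis. The post is 18 mm across and runs from 37 to 82 mm above the bench; this point lies 59.5 mm above the bench. The bar is 24 mm wide, 10 mm thick, reaches 166 mm from the hinge axis; its underside is 7 mm above the plate's top: it clears a ring home in the pocket, not one still lying on the plate's top.
- bar (a joint): Swing of the hold-down bar about its vertical hinge, rad. 0 = at its stop, lying along the plate's +x from the hinge straight across the pocket's centre (closed); it grows as the bar swings anticlockwise seen from above, towards the plate's +y and off the pocket, up to 1.8. It stays where it is left; about 1 N at the handle moves it.

How it is judged:
On the way, in this order (a step that is already met when the one before it is completed fails the run):
1. the copper ring lies home in the pocket while the bar is still swung off it (horizontal distance between copper_ring_center and pocket below 0.005 m and z of copper_ring_center in the frame of pocket below 0.0062 m and value of joint bar above 0.7 rad), for 0.2 s.
2. the bar is swung over the ring to its stop (value of joint bar below 0.1 rad), for 0.2 s.
At the end, for the whole second after the job is handed in: The copper ring rests flat in the pocket (centre within 5 mm of the pocket's centre, not more than 1.7 mm above fully home, tilted less than 0.04 rad, still), the bar is within 0.1 rad of its stop over it, and the steel ring and the tin are within 20 mm of where they started (horizontal distance between copper_ring_center and pocket below 0.005 m and z of copper_ring_center in the frame of pocket below 0.0062 m and angle between copper_ring_center's own z axis and vertical below 0.04 rad and value of joint bar below 0.1 rad and linear speed of copper_ring below 0.02 m/s and distance of each of steel_ring_center, tin from where it was at the start of the episode below 0.02 m); the robot touches nothing.
It fails at once if the copper ring is picked up: its centre rises more than 12 mm above where it lies on the plate (z of copper_ring_center in the frame of plate above 0.0365 m).
It fails at once if the steel ring is shifted by more than 20 mm (distance of steel_ring_center from where it was at the start of the episode above 0.02 m).
It fails at once if the tin is shifted by more than 20 mm or knocked over (distance of tin from where it was at the start of the episode above 0.02 m or angle between tin's own z axis and vertical above 0.5 rad).
It also fails if it takes over 70 s, if anything falls off the work surface, if the arm or the gripper's body presses on something with over 40 N, if the wrist force passes 120 N, or if a joint passes its speed limit or range.

## Working session

There is one attempt and no reset: what is moved stays moved. The work goes in short steps, Python scripts to look and compute and a tool call to move; the robot and the scene stay as the last step left them, time stands still between calls to the robot, and variables do not carry over. Pictures are saved under pics/ and viewed, at most 10 in all, crops included, and the job is handed in when it is done.

Besides the shell and the picture viewer there is one more tool, called by a JSON object that holds its "api" and its "payload", one argument or row to a line. jog_arm: Moves the arm, as the interface text tells. Its arguments: {"type":"object","properties":{"plan":{"type":"array"},"grip_force":{"type":"number"}},"required":["plan"]}

```bash
mkdir -p pics
cat > h.py <<'E'
import numpy as np,cv2
from rig import sensors,imaging,manip
def shot(n,f):
    d=imaging.get_image(n);cv2.imwrite(f'pics/{f}.png',d['image'][:,:,::-1]);np.savez(f'pics/{f}.npz',K=d['K'],E=d['extrinsics'],im=d['image']);return d
def ray(f,uv,z):
    d=np.load(f'pics/{f}.npz');K,E=d['K'],d['E'];uv=np.atleast_2d(uv).astype(float)
    p=np.c_[uv,np.ones(len(uv))]@np.linalg.inv(K).T*[1,-1,-1]
    w=p@E[:3,:3];c=-E[:3,:3].T@E[:3,3]
    return c+w*((z-c[2])/w[:,2])[:,None]
def proj(f,P):
    d=np.load(f'pics/{f}.npz');K,E=d['K'],d['E'];P=np.atleast_2d(P)
    q=(P@E[:3,:3].T+E[:3,3])*[1,-1,-1]@K.T
    return q[:,:2]/q[:,2:]
E
python3 -c "
from h import *
d=shot('scene','s1');print({k:v for k,v in d.items() if k!='image'});shot('side','d1');shot('wrist','w1');print(sensors.get_state(),manip.tcp_to_tips)"
```

```text
{'K': array([[509.08188615,   0.        , 312.99775164],
       [  0.        , 509.08188615, 198.24634423],
       [  0.        ,   0.        ,   1.        ]]), 'extrinsics': array([[ 0.76258067,  0.6466812 ,  0.01655736, -0.40794   ],
       [-0.42679249,  0.48371911,  0.76410994,  0.20593221],
       [ 0.48612642, -0.58976202,  0.64487352, -1.1167386 ],
       [ 0.        ,  0.        ,  0.        ,  1.        ]])}
{'clock': 0.15, 'qpos': array([-1.20969137e-01,  2.76453563e-01,  1.50585793e+00, -7.92979007e-06,
        1.36072001e+00, -1.20995463e-01]), 'qd': array([ 0.00091265, -0.00289453, -0.00445464, -0.00010023,  0.00079522,
       -0.00095524]), 'effort': array([ 9.65923646e-04, -4.17143512e+01, -2.46032345e+01, -1.26433165e-04,
        7.58384820e-03, -3.43765259e-05]), 'position': array([5.74838263e-01, 3.05251885e-05, 4.04029850e-01]), 'ee_rot': array([-5.63996008e-04,  7.07096704e-01,  7.07116492e-01, -4.46649229e-04]), 'contact_force': array([ 0.74826692,  0.23762504, -0.40107595]), 'moment': array([ 0.01055825, -0.00251963,  0.00927915]), 'gripper_force': 0.0, 'width': 0.08537583825763186} 0.1734
```

View pics/s1.png

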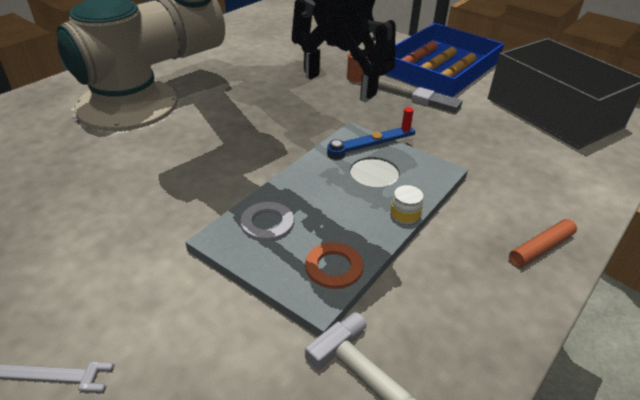

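View pics/w1.png

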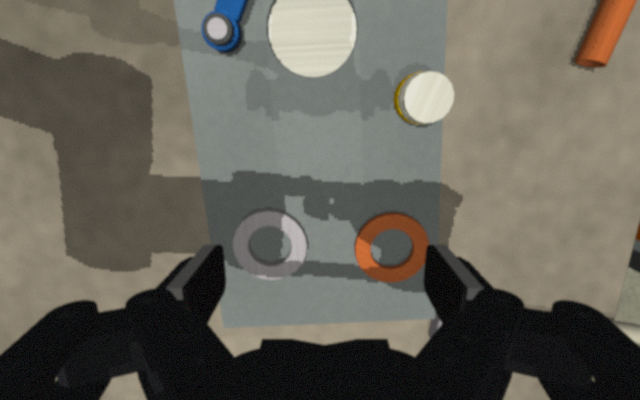

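The scene view shows copper at about (334,265), steel (267,220), pocket (375,172), tin lid (408,194), hub (336,147) and handle top (408,110). In the wrist view, copper is at (392,247), steel (270,244), pocket (312,32), tin top (428,97) and hub (218,28).

```bash
python3 -c "
from h import *
np.set_printoptions(precision=4,suppress=True)
for f,n in(('s1',dict(cop=[(334,264),.029],st=[(267,219.5),.029],pock=[(375,173),.0155],tin=[(408,194),.065],hub=[(336,146),.045],hand=[(408,109),.082],c1=[(467,172),.02],c2=[(187,243),.02],c3=[(323,329),.02])),
 ('w1',dict(cop=[(392,247),.029],st=[(270,244),.029],pock=[(312,32),.018],tin=[(428,97),.045],hub=[(218,28),.045],c2=[(224,327),.02]))):
  for k,(uv,z) in n.items(): print(f,k,ray(f,uv,z)[0])
"
```

```text
s1 cop [ 0.6511 -0.0913  0.029 ]
s1 st [ 0.5137 -0.0871  0.029 ]
s1 pock [0.5623 0.1398 0.0155]
s1 tin [0.666  0.0729 0.065 ]
s1 hub [0.4824 0.1256 0.045 ]
s1 hand [0.5399 0.2691 0.082 ]
s1 c1 [0.6879 0.2472 0.02  ]
s1 c2 [ 0.4528 -0.1973  0.02  ]
s1 c3 [ 0.7056 -0.1818  0.02  ]
w1 cop [ 0.6502 -0.088   0.029 ]
w1 st [ 0.5134 -0.0846  0.029 ]
w1 pock [0.5619 0.1346 0.018 ]
w1 tin [0.6725 0.073  0.045 ]
w1 hub [0.4781 0.1326 0.045 ]
w1 c2 [ 0.4504 -0.1993  0.02  ]
```

```bash
python3 -c "
from h import *
im=cv2.imread('pics/w1.png')
cv2.imwrite('pics/w1c.png',cv2.resize(im[0:340,170:470],None,fx=1.76,fy=1.76,interpolation=cv2.INTER_CUBIC))"
```

```text
(no output)
```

View pics/w1c.png

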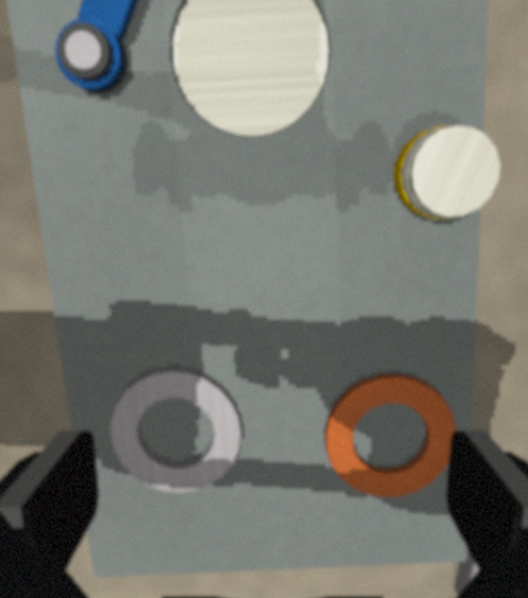

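{"api": "jog_arm", "payload": {
  "plan": [
    {"dx": -15, "dy": 12.6, "dz": 20, "grip": 1},
    {"dx": -15, "dy": 12.6, "dz": 20, "grip": 1},
    {"dx": -15, "dy": 12.6, "dz": 20, "grip": 1},
    {"dx": -15, "dy": 12.6, "dz": 20, "grip": 1},
    {"dx": -15, "dy": 12.6, "dz": 20, "grip": 1},
    {"dx": -15, "dy": 12.6, "dz": 20, "grip": 1},
    {"dz": 20, "grip": 1},
    {"dz": 20, "grip": 1},
    {"grip": 1},
    {"grip": 1},
    {"grip": 1}
  ],
  "grip_force": 40
}}

```text
$.plan[0]: bad value
```

```bash
python3 -c "
from h import *
shot('scene','s2');shot('side','d2');s=sensors.get_state();print(s['position'],s['width'],s['clock'])
p=s['position'];q=p-[0,0,.1734]
for f in('s2','d2'):
  print(proj(f,[q,[.6505,-.0895,.0245]]))
  u,v=proj(f,q)[0].astype(int);im=cv2.imread(f'pics/{f}.png');u0=max(0,min(u-80,480));v0=max(0,min(v-60,280));print(u0,v0)
  cv2.imwrite(f'pics/{f}c.png',cv2.resize(im[v0:v0+120,u0:u0+160],None,fx=3.5,fy=3.5,interpolation=cv2.INTER_CUBIC))
a=cv2.imread('pics/s2c.png');b=cv2.imread('pics/d2c.png');cv2.imwrite('pics/c2.png',cv2.resize(np.vstack([a,b]),None,fx=.7,fy=.7))
"
```

```text
[5.74932663e-01 4.46716546e-06 4.04277347e-01] 0.08560222194972265 0.25
[[338.37782928  96.94751383]
 [334.31335508 265.20427045]]
258 36
[[315.34167433 116.47443614]
 [302.57889727 197.3249914 ]]
235 56
```

View pics/c2.png

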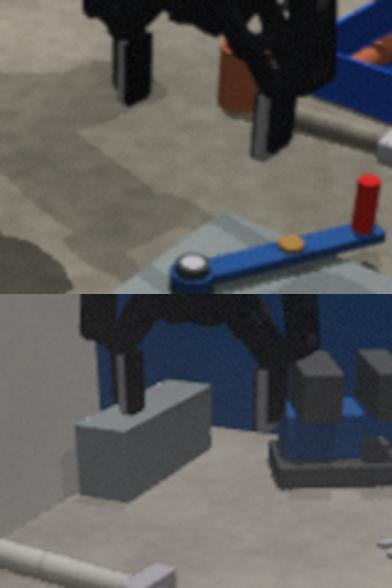

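The call was refused, so the arm has not moved; these crops show only the open fingers over the plate. I'll send rows with every key filled in.

{"api": "jog_arm", "payload": {
  "plan": [
    {"dx": -15, "dy": 12.6, "dz": 20, "ax": 0, "ay": 0, "az": 0, "grip": 1},
    {"dx": -15, "dy": 12.6, "dz": 20, "ax": 0, "ay": 0, "az": 0, "grip": 1},
    {"dx": -15, "dy": 12.6, "dz": 20, "ax": 0, "ay": 0, "az": 0, "grip": 1},
    {"dx": -15, "dy": 12.6, "dz": 20, "ax": 0, "ay": 0, "az": 0, "grip": 1},
    {"dx": -15, "dy": 12.6, "dz": 20, "ax": 0, "ay": 0, "az": 0, "grip": 1},
    {"dx": -15, "dy": 12.6, "dz": 20, "ax": 0, "ay": 0, "az": 0, "grip": 1},
    {"dx": 0, "dy": 0, "dz": 20, "ax": 0, "ay": 0, "az": 0, "grip": 1},
    {"dx": 0, "dy": 0, "dz": 20, "ax": 0, "ay": 0, "az": 0, "grip": 1},
    {"dx": 0, "dy": 0, "dz": 0, "ax": 0, "ay": 0, "az": 0, "grip": 1},
    {"dx": 0, "dy": 0, "dz": 0, "ax": 0, "ay": 0, "az": 0, "grip": 1},
    {"dx": 0, "dy": 0, "dz": 0, "ax": 0, "ay": 0, "az": 0, "grip": 1}
  ],
  "grip_force": 40
}}

```text
clock: 1.17
position: [0.651, -0.09, 0.2457]
ee_rot: [0.001, 0.707, 0.707, 0.0]
contact_force: [0.0, 0.3, 0.2]
width: -0.0001
gripper_force: 0.0
```

```bash
python3 -c "
from h import *
shot('scene','s2');shot('side','d2');s=sensors.get_state()
p=s['position'];q=p-[0,0,.1734]
for f in('s2','d2'):
  print(proj(f,[q,[.6505,-.0895,.0245]]))
  u,v=proj(f,[.65,-.09,.05])[0].astype(int);im=cv2.imread(f'pics/{f}.png');u0=max(0,min(u-80,480));v0=max(0,min(v-60,280));print(u0,v0)
  cv2.imwrite(f'pics/{f}c.png',cv2.resize(im[v0:v0+120,u0:u0+160],None,fx=2.45,fy=2.45,interpolation=cv2.INTER_CUBIC))
a=cv2.imread('pics/s2c.png');b=cv2.imread('pics/d2c.png');cv2.imwrite('pics/c2.png',np.vstack([a,b]))
"
```

```text
[[336.07311213 241.57972506]
 [334.31335508 265.20427045]]
254 192
[[301.65460273 175.99565618]
 [302.57889727 197.3249914 ]]
222 126
```

View pics/c2.png

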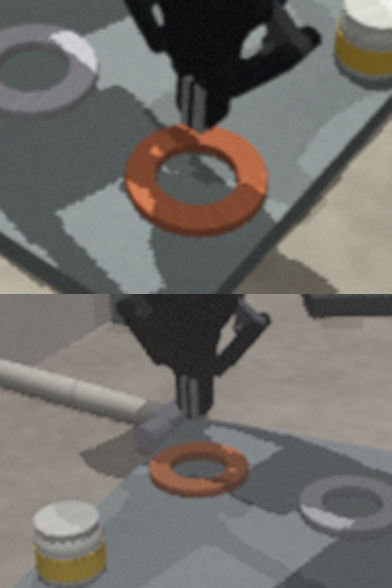

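The closed fingertips sit directly above the bore of the copper ring (tip about (334,243) in the scene view, ring centre (334,265)), which agrees with the projected positions. Next I lower them into the bore.

{"api": "jog_arm", "payload": {
  "plan": [
    {"dx": 0, "dy": 0, "dz": 10, "ax": 0, "ay": 0, "az": 0, "grip": 1},
    {"dx": 0, "dy": 0, "dz": 10, "ax": 0, "ay": 0, "az": 0, "grip": 1},
    {"dx": 0, "dy": 0, "dz": 10, "ax": 0, "ay": 0, "az": 0, "grip": 1},
    {"dx": 0, "dy": 0, "dz": 8, "ax": 0, "ay": 0, "az": 0, "grip": 1},
    {"dx": 0, "dy": 0, "dz": 6, "ax": 0, "ay": 0, "az": 0, "grip": 1},
    {"dx": 0, "dy": 0, "dz": 4, "ax": 0, "ay": 0, "az": 0, "grip": 1},
    {"dx": 0, "dy": 0, "dz": 0, "ax": 0, "ay": 0, "az": 0, "grip": 1},
    {"dx": 0, "dy": 0, "dz": 0, "ax": 0, "ay": 0, "az": 0, "grip": 1}
  ]
}}

```text
clock: 1.93
position: [0.6507, -0.09, 0.1964]
ee_rot: [-0.0, 0.707, 0.707, -0.0]
contact_force: [-0.8, 0.3, -0.3]
width: -0.0005
gripper_force: 0.0
```

{"api": "jog_arm", "payload": {
  "plan": [
    {"dx": 6.5, "dy": -4.4, "dz": 0, "ax": 0, "ay": 0, "az": 0, "grip": 1},
    {"dx": 6.5, "dy": -4.4, "dz": 0, "ax": 0, "ay": 0, "az": 0, "grip": 1},
    {"dx": 6.5, "dy": -4.4, "dz": 0, "ax": 0, "ay": 0, "az": 0, "grip": 1},
    {"dx": 6.5, "dy": -4.4, "dz": 0, "ax": 0, "ay": 0, "az": 0, "grip": 1},
    {"dx": 6.5, "dy": -4.4, "dz": 0, "ax": 0, "ay": 0, "az": 0, "grip": 1},
    {"dx": 6.5, "dy": -4.4, "dz": 0, "ax": 0, "ay": 0, "az": 0, "grip": 1},
    {"dx": 6.5, "dy": -4.4, "dz": 0, "ax": 0, "ay": 0, "az": 0, "grip": 1},
    {"dx": 6.5, "dy": -4.4, "dz": 0, "ax": 0, "ay": 0, "az": 0, "grip": 1},
    {"dx": 6.5, "dy": -4.4, "dz": 0, "ax": 0, "ay": 0, "az": 0, "grip": 1},
    {"dx": 6.5, "dy": -4.4, "dz": 0, "ax": 0, "ay": 0, "az": 0, "grip": 1},
    {"dx": 6.5, "dy": -4.4, "dz": 0, "ax": 0, "ay": 0, "az": 0, "grip": 1},
    {"dx": 6.5, "dy": -4.4, "dz": 0, "ax": 0, "ay": 0, "az": 0, "grip": 1},
    {"dx": 6.5, "dy": -4.4, "dz": 0, "ax": 0, "ay": 0, "az": 0, "grip": 1},
    {"dx": 6.5, "dy": -4.4, "dz": 0, "ax": 0, "ay": 0, "az": 0, "grip": 1},
    {"dx": 6.5, "dy": -4.4, "dz": 0, "ax": 0, "ay": 0, "az": 0, "grip": 1},
    {"dx": 6.5, "dy": -4.4, "dz": 0, "ax": 0, "ay": 0, "az": 0, "grip": 1},
    {"dx": 6.5, "dy": -4.4, "dz": 0, "ax": 0, "ay": 0, "az": 0, "grip": 1},
    {"dx": 6.5, "dy": -4.4, "dz": 0, "ax": 0, "ay": 0, "az": 0, "grip": 1},
    {"dx": 6.5, "dy": -4.4, "dz": 0, "ax": 0, "ay": 0, "az": 0, "grip": 1},
    {"dx": 6.5, "dy": -4.4, "dz": 0, "ax": 0, "ay": 0, "az": 0, "grip": 1}
  ]
}}

```text
clock: 3.6
position: [0.5622, 0.0406, 0.1968]
ee_rot: [0.0, 0.707, 0.707, 0.0]
contact_force: [1.6, -2.5, 1.7]
width: -0.0002
gripper_force: 1.4
```

```bash
python3 -c "
from h import *
shot('scene','s3');shot('wrist','w3');a=cv2.imread('pics/s3.png')[100:280,200:480];b=cv2.imread('pics/w3.png')
a=cv2.resize(a,(448,288),interpolation=2);b=cv2.resize(b,(448,280));cv2.imwrite('pics/c3.png',np.vstack([a,b]))
"
```

```text
(no output)
```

View pics/c3.png

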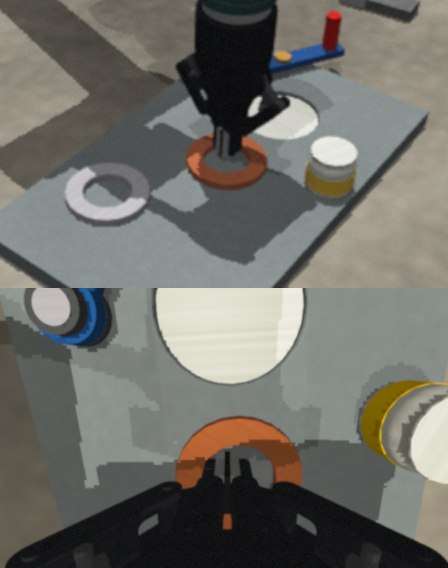

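The copper ring follows the fingers. In the wrist view the pocket spans columns 219–438 and its near edge is at (331,137). The ring spans columns 250–431.

```bash
python3 -c "
from h import *
np.set_printoptions(precision=4,suppress=True)
im=cv2.cvtColor(np.load('pics/w3.npz')['im'],cv2.COLOR_RGB2HSV)
print('pocket edges',ray('w3',[(220,20),(438,20),(331,137)],.02))
m=((im[...,0]<15)&(im[...,1]>130)&(im[...,2]>60));m[:180]=0;m[:, :200]=0;m[:,480:]=0
for v in (195,210,230,250,265):
  c=np.where(m[v])[0]
  if len(c):print(v,ray('w3',[(c.min(),v),(c.max(),v)],.029).round(4).tolist())
c=np.where(m.any(1))[0];print(c.min())
for u in (300,320,338,360,380):
  r=np.where(m[:,u])[0]; print(u,ray('w3',(u,r.min()),.029)[0])
"
```

```text
pocket edges [[0.5188 0.14   0.02  ]
 [0.606  0.1401 0.02  ]
 [0.5635 0.0938 0.02  ]]
195 [[0.5481, 0.07, 0.029], [0.5875, 0.0701, 0.029]]
210 [[0.5397, 0.0632, 0.029], [0.5961, 0.0634, 0.029]]
230 [[0.5328, 0.054, 0.029], [0.6033, 0.0541, 0.029]]
250 [[0.5287, 0.0444, 0.029], [0.6076, 0.0446, 0.029]]
265 [[0.5274, 0.037, 0.029], [0.6086, 0.0372, 0.029]]
184
300 [0.5503 0.0704 0.029 ]
320 [0.5588 0.074  0.029 ]
338 [0.5665 0.0749 0.029 ]
360 [0.5758 0.074  0.029 ]
380 [0.5845 0.0709 0.029 ]
```

{"api": "jog_arm", "payload": {
  "plan": [
    {"dx": 5.5, "dy": 0, "dz": 0, "ax": 0, "ay": 0, "az": 0, "grip": 1},
    {"dx": 5.5, "dy": 0, "dz": 0, "ax": 0, "ay": 0, "az": 0, "grip": 1},
    {"dx": 5.5, "dy": 0, "dz": 0, "ax": 0, "ay": 0, "az": 0, "grip": 1},
    {"dx": 5.5, "dy": 0, "dz": 0, "ax": 0, "ay": 0, "az": 0, "grip": 1},
    {"dx": 5.5, "dy": 0, "dz": 0, "ax": 0, "ay": 0, "az": 0, "grip": 1},
    {"dx": 5.5, "dy": 0, "dz": 0, "ax": 0, "ay": 0, "az": 0, "grip": 1},
    {"dx": 5.5, "dy": 0, "dz": 0, "ax": 0, "ay": 0, "az": 0, "grip": 1},
    {"dx": 5.5, "dy": 0, "dz": 0, "ax": 0, "ay": 0, "az": 0, "grip": 1},
    {"dx": 5.5, "dy": 0, "dz": 0, "ax": 0, "ay": 0, "az": 0, "grip": 1},
    {"dx": 5.5, "dy": 0, "dz": 0, "ax": 0, "ay": 0, "az": 0, "grip": 1},
    {"dx": 5.5, "dy": 0, "dz": 0, "ax": 0, "ay": 0, "az": 0, "grip": 1},
    {"dx": 5.5, "dy": 0, "dz": 0, "ax": 0, "ay": 0, "az": 0, "grip": 1},
    {"dx": 5.5, "dy": 0, "dz": 0, "ax": 0, "ay": 0, "az": 0, "grip": 1},
    {"dx": 5.5, "dy": 0, "dz": 0, "ax": 0, "ay": 0, "az": 0, "grip": 1}
  ]
}}

```text
clock: 4.87
position: [0.5626, 0.1175, 0.1967]
ee_rot: [-0.0, 0.707, 0.707, -0.0]
contact_force: [-0.7, -0.7, -1.3]
width: -0.0003
gripper_force: 0.6
```

```bash
cat > m.py <<'E'
from h import *
import sys
f=sys.argv[1];z=float(sys.argv[2])
shot('wrist',f);im=cv2.cvtColor(np.load(f'pics/{f}.npz')['im'],cv2.COLOR_RGB2HSV)
m=((im[...,0]<15)&(im[...,1]>130)&(im[...,2]>60));m[:150]=0;m[:, :200]=0;m[:,480:]=0
P=[ray(f,(u,np.where(m[:,u])[0].min()),z)[0][:2] for u in range(280,400,4) if m[:,u].any()]
P+=[ray(f,(np.where(m[v])[0][k],v),z)[0][:2] for v in range(215,265,4) for k in(0,-1) if m[v].any()]
P=np.array(P)
from scipy.optimize import least_squares
r=least_squares(lambda c:np.hypot(*(P-c[:2]).T)-c[2],[.565,P[:,1].max()-.042,.042],loss='soft_l1',f_scale=.001)
s=sensors.get_state();print(r.x.round(4),np.abs(r.fun).mean().round(5),s['position'].round(4),s['contact_force'].round(1))
E
python3 m.py w4 .029
```

```text
[0.5626 0.1068 0.0403] 0.00018 [0.5626 0.1184 0.1968] [ 0.2  0.5 -0.4]
```

{"api": "jog_arm", "payload": {
  "plan": [
    {"dx": 3, "dy": 0, "dz": 0, "ax": 0, "ay": 0, "az": 0, "grip": 1},
    {"dx": 3, "dy": 0, "dz": 0, "ax": 0, "ay": 0, "az": 0, "grip": 1},
    {"dx": 3, "dy": 0, "dz": 0, "ax": 0, "ay": 0, "az": 0, "grip": 1},
    {"dx": 3, "dy": 0, "dz": 0, "ax": 0, "ay": 0, "az": 0, "grip": 1},
    {"dx": 3, "dy": 0, "dz": 0, "ax": 0, "ay": 0, "az": 0, "grip": 1},
    {"dx": 3, "dy": 0, "dz": 0, "ax": 0, "ay": 0, "az": 0, "grip": 1},
    {"dx": 3, "dy": 0, "dz": 0, "ax": 0, "ay": 0, "az": 0, "grip": 1},
    {"dx": 3, "dy": 0, "dz": 0, "ax": 0, "ay": 0, "az": 0, "grip": 1},
    {"dx": 2, "dy": 0, "dz": 0, "ax": 0, "ay": 0, "az": 0, "grip": 1},
    {"dx": 0, "dy": 0, "dz": 0, "ax": 0, "ay": 0, "az": 0, "grip": 1}
  ]
}}

```text
clock: 5.75
position: [0.5627, 0.1435, 0.1968]
ee_rot: [0.0, 0.707, 0.707, 0.0]
contact_force: [-1.8, -0.3, -0.2]
width: -0.0001
gripper_force: 0.2
```

```bash
python3 m.py w5 .026; python3 -c "
from h import *
shot('scene','s5');a=cv2.imread('pics/s5.png')[110:230,290:470];b=cv2.imread('pics/w5.png')
a=cv2.resize(a,(450,300),interpolation=2);b=cv2.resize(b,(450,281));cv2.imwrite('pics/c5.png',np.vstack([a,b]))
"
```

```text
[0.5628 0.1314 0.0404] 0.0002 [0.5627 0.1434 0.1968] [-0.2 -0.2  0.2]
```

View pics/c5.png

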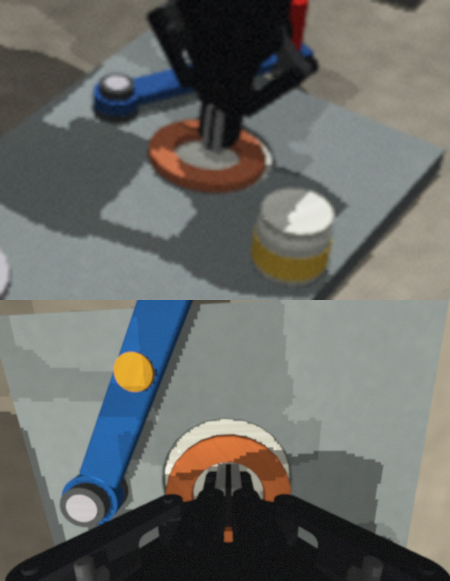

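The ring overlaps the pocket, with a bright crescent still showing at its far edge (about 15 px in the crop). I'll drag it a little further.

{"api": "jog_arm", "payload": {
  "plan": [
    {"dx": 2, "dy": 0, "dz": 0, "ax": 0, "ay": 0, "az": 0, "grip": 1},
    {"dx": 2, "dy": 0, "dz": 0, "ax": 0, "ay": 0, "az": 0, "grip": 1},
    {"dx": 1, "dy": 0, "dz": 0, "ax": 0, "ay": 0, "az": 0, "grip": 1},
    {"dx": 1, "dy": 0, "dz": 0, "ax": 0, "ay": 0, "az": 0, "grip": 1},
    {"dx": 0, "dy": 0, "dz": 0, "ax": 0, "ay": 0, "az": 0, "grip": 1},
    {"dx": 0, "dy": 0, "dz": 0, "ax": 0, "ay": 0, "az": 0, "grip": 1}
  ]
}}

```text
clock: 6.35
position: [0.5626, 0.1491, 0.1967]
ee_rot: [0.0, 0.707, 0.707, 0.0]
contact_force: [0.3, -0.5, 1.5]
width: 0.0002
gripper_force: 0.3
```

```bash
python3 m.py w6 .025; python3 -c "
from h import *
shot('scene','s6');a=cv2.imread('pics/s6.png')[140:210,325:430];b=cv2.imread('pics/w6.png')[130:330,150:510]
a=cv2.resize(a,(450,300),interpolation=2);b=cv2.resize(b,(450,250),interpolation=2);cv2.imwrite('pics/c6.png',np.vstack([a,b]))
"
```

```text
[0.5625 0.1365 0.0403] 0.00021 [0.5626 0.1491 0.1967] [-0.4 -0.4  1.2]
```

View pics/c6.png

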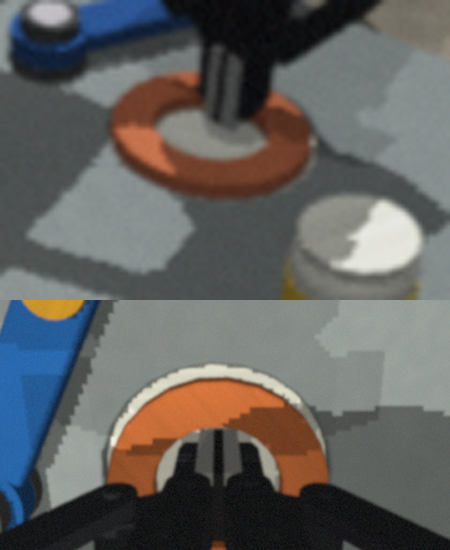

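A thin crescent of the pocket is still visible, so the ring needs a few more mm.

{"api": "jog_arm", "payload": {
  "plan": [
    {"dx": 1, "dy": 0, "dz": 0, "ax": 0, "ay": 0, "az": 0, "grip": 1},
    {"dx": 0.5, "dy": 0, "dz": 0, "ax": 0, "ay": 0, "az": 0, "grip": 1},
    {"dx": 0.5, "dy": 0, "dz": 0, "ax": 0, "ay": 0, "az": 0, "grip": 1},
    {"dx": 0.5, "dy": 0, "dz": 0, "ax": 0, "ay": 0, "az": 0, "grip": 1},
    {"dx": 0.5, "dy": 0, "dz": 0, "ax": 0, "ay": 0, "az": 0, "grip": 1},
    {"dx": 0, "dy": 0, "dz": 0, "ax": 0, "ay": 0, "az": 0, "grip": 1},
    {"dx": 0, "dy": 0, "dz": 0, "ax": 0, "ay": 0, "az": 0, "grip": 1}
  ]
}}

```text
clock: 7.03
position: [0.5627, 0.1519, 0.1967]
ee_rot: [0.0, 0.707, 0.707, -0.0]
contact_force: [-0.1, -2.3, -0.5]
width: 0.0001
gripper_force: 0.7
```

```bash
python3 m.py w7 .024; python3 -c "
from h import *
shot('scene','s7');shot('side','d7');a=cv2.imread('pics/s7.png')[140:210,325:430];b=cv2.imread('pics/w7.png')[130:330,150:510]
u,v=proj('d7',[.5625,.137,.02])[0].astype(int);print(u,v);d=cv2.imread('pics/d7.png')[v-35:v+35,u-52:u+53]
a=cv2.resize(a,(390,260),interpolation=2);d=cv2.resize(d,(390,260),interpolation=2);b=cv2.resize(b,(780,330),interpolation=2);cv2.imwrite('pics/c7.png',np.vstack([np.hstack([a,d]),b]))
"
```

```text
[0.5625 0.1386 0.0401] 0.00015 [0.5627 0.1519 0.1968] [ 1.2 -1.4 -0.1]
285 277
```

View pics/c7.png

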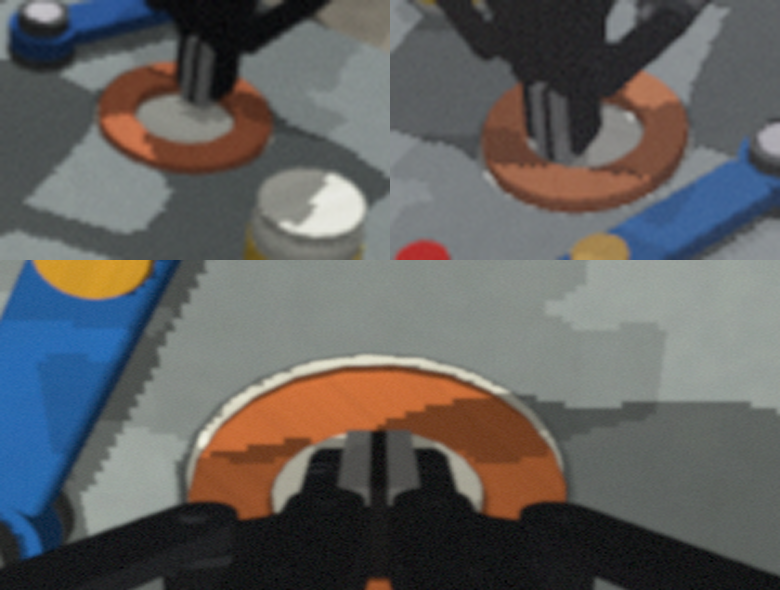

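The crescent is now about 2 mm wide, but the near rim still looks proud of the plate. I'll nudge it further while watching the force.

{"api": "jog_arm", "payload": {
  "plan": [
    {"dx": 0.5, "dy": 0, "dz": 0, "ax": 0, "ay": 0, "az": 0, "grip": 1},
    {"dx": 0.5, "dy": 0, "dz": 0, "ax": 0, "ay": 0, "az": 0, "grip": 1},
    {"dx": 0.5, "dy": 0, "dz": 0, "ax": 0, "ay": 0, "az": 0, "grip": 1},
    {"dx": 0.5, "dy": 0, "dz": 0, "ax": 0, "ay": 0, "az": 0, "grip": 1},
    {"dx": 0, "dy": 0, "dz": 0, "ax": 0, "ay": 0, "az": 0, "grip": 1},
    {"dx": 0, "dy": 0, "dz": 0, "ax": 0, "ay": 0, "az": 0, "grip": 1}
  ]
}}

```text
clock: 7.68
position: [0.5626, 0.1541, 0.1967]
ee_rot: [0.0, 0.707, 0.707, 0.0]
contact_force: [-0.2, -1.8, 0.4]
width: 0.0
gripper_force: 0.7
```

```bash
python3 m.py w8 .024
```

```text
[0.5625 0.1407 0.0402] 0.00019 [0.5626 0.1541 0.1967] [ 0.1 -2.3  1.1]
```

```bash
cat > p.py <<'E'
from h import *
from scipy.optimize import least_squares
np.set_printoptions(precision=4,suppress=True)
for f in('w5','w6','w7','w8'):
  im=np.load(f'pics/{f}.npz')['im'];h=cv2.cvtColor(im,cv2.COLOR_RGB2HSV)
  cop=((h[...,0]<15)&(h[...,1]>130)&(h[...,2]>60))
  P=[];Q=[];B=[]
  for u in range(270,385,3):
    r=np.where(cop[150:,u])[0]
    if not len(r):continue
    t=r.min()+150; col=im[:,u].astype(int).sum(1)
    Q.append(ray(f,(u,t),.029)[0][:2])
    b=[v for v in range(t-40,t) if col[v]>col[t-45:t-30].mean()+90]
    if b:P.append(ray(f,(u,min(b)),.02)[0][:2]);B.append(t-min(b))
  def fit(P,R):
    P=np.array(P);r=least_squares(lambda c:np.hypot(*(P-c).T)-R,[.5625,P[:,1].max()-R],loss='soft_l1',f_scale=.0005);return r.x,np.abs(r.fun).mean()
  print(f,'ring@.029',fit(Q,.042),'pocket',fit(P,.044) if len(P)>5 else None,len(P),np.median(B) if B else 0, B)
E
python3 p.py
```

```text
w5 ring@.029 (array([0.5628, 0.1305]), np.float64(0.0002658199794297454)) pocket (array([0.5621, 0.1366]), np.float64(0.00027090606181081136)) 39 23.0 [np.int64(22), np.int64(24), np.int64(25), np.int64(24), np.int64(23), np.int64(23), np.int64(24), np.int64(24), np.int64(25), np.int64(24), np.int64(23), np.int64(23), np.int64(22), np.int64(21), np.int64(22), np.int64(23), np.int64(24), np.int64(24), np.int64(23), np.int64(22), np.int64(22), np.int64(20), np.int64(21), np.int64(22), np.int64(22), np.int64(23), np.int64(22), np.int64(21), np.int64(20), np.int64(21), np.int64(22), np.int64(22), np.int64(22), np.int64(23), np.int64(23), np.int64(21), np.int64(22), np.int64(24), np.int64(23)]
w6 ring@.029 (array([0.5623, 0.1358]), np.float64(0.00025932951750261475)) pocket (array([0.5621, 0.1367]), np.float64(0.0002450823469736917)) 39 11.0 [np.int64(11), np.int64(13), np.int64(13), np.int64(12), np.int64(11), np.int64(11), np.int64(12), np.int64(11), np.int64(12), np.int64(12), np.int64(11), np.int64(11), np.int64(10), np.int64(10), np.int64(10), np.int64(12), np.int64(12), np.int64(11)
[... 345 characters left out ...]
0.0002736249407820467)) pocket (array([0.5621, 0.1368]), np.float64(0.0002187251565418588)) 38 7.0 [np.int64(6), np.int64(8), np.int64(9), np.int64(8), np.int64(7), np.int64(7), np.int64(8), np.int64(8), np.int64(8), np.int64(8), np.int64(7), np.int64(7), np.int64(7), np.int64(6), np.int64(6), np.int64(7), np.int64(8), np.int64(7), np.int64(7), np.int64(7), np.int64(7), np.int64(6), np.int64(6), np.int64(7), np.int64(8), np.int64(8), np.int64(7), np.int64(6), np.int64(5), np.int64(6), np.int64(7), np.int64(8), np.int64(7), np.int64(7), np.int64(7), np.int64(6), np.int64(7), np.int64(7)]
w8 ring@.029 (array([0.5624, 0.1401]), np.float64(0.00029891938867612875)) pocket None 1 4.0 [np.int64(4)]
```

{"api": "jog_arm", "payload": {
  "plan": [
    {"dx": -4, "dy": 0, "dz": 0, "ax": 0, "ay": 0, "az": 0, "grip": 1},
    {"dx": -4, "dy": 0, "dz": 0, "ax": 0, "ay": 0, "az": 0, "grip": 1},
    {"dx": 0, "dy": 0, "dz": -5, "ax": 0, "ay": 0, "az": 0, "grip": 1},
    {"dx": 0, "dy": 0, "dz": -10, "ax": 0, "ay": 0, "az": 0, "grip": 1},
    {"dx": 0, "dy": 0, "dz": -15, "ax": 0, "ay": 0, "az": 0, "grip": 1},
    {"dx": -10, "dy": 0, "dz": -20, "ax": 0, "ay": 0, "az": 0, "grip": 1},
    {"dx": -20, "dy": 0, "dz": -20, "ax": 0, "ay": 0, "az": 0, "grip": 1},
    {"dx": -25, "dy": 0, "dz": -20, "ax": 0, "ay": 0, "az": 0, "grip": 1},
    {"dx": -25, "dy": 0, "dz": -20, "ax": 0, "ay": 0, "az": 0, "grip": 1},
    {"dx": -20, "dy": 0, "dz": 0, "ax": 0, "ay": 0, "az": 0, "grip": 1},
    {"dx": 0, "dy": 0, "dz": 0, "ax": 0, "ay": 0, "az": 0, "grip": 1},
    {"dx": 0, "dy": 0, "dz": 0, "ax": 0, "ay": 0, "az": 0, "grip": 1}
  ]
}}

```text
clock: 8.73
position: [0.5626, 0.0453, 0.3079]
ee_rot: [0.0, 0.708, 0.706, 0.001]
contact_force: [0.3, 1.0, -0.1]
width: 0.0
gripper_force: 0.0
```

```bash
python3 -c "
from h import *
for n in('scene','side','wrist'): shot(n,n[0:2]+'9')
P=[]
for f in('sc9','si9','wr9'):
  u,v=proj(f,[.5621,.1367,.024])[0];print(f,u,v)
  im=cv2.imread(f'pics/{f}.png');x=int(np.clip(u-60,0,520));y=int(np.clip(v-45,0,310));P.append(cv2.resize(im[y:y+90,x:x+120],(400,300),interpolation=2));print(x,y)
cv2.imwrite('pics/c9.png',np.vstack([np.hstack(P[:2]),np.hstack([P[2],P[2]*0])]))
"
```

```text
sc9 374.35070549648316 169.95520523341506
314 124
si9 285.3452013620563 275.89080717486587
225 230
wr9 324.14252980407593 69.42320056996674
264 24
```

View pics/c9.png

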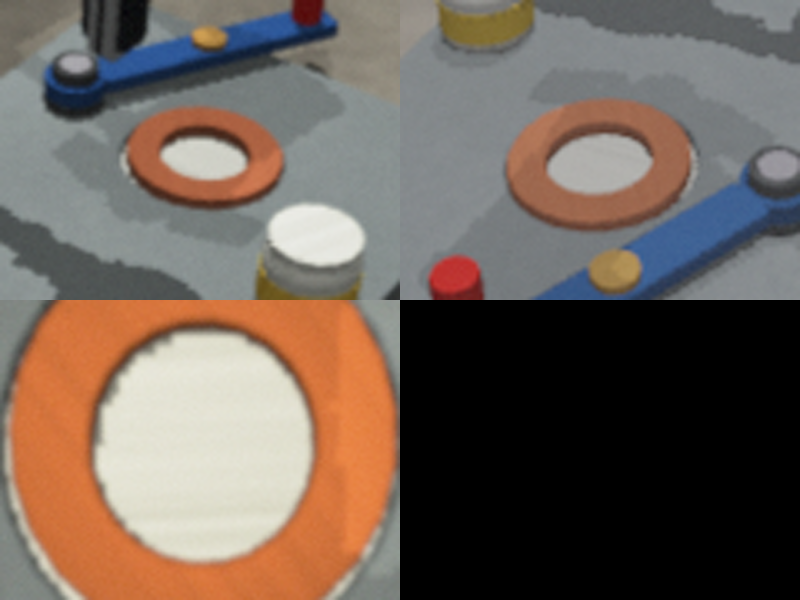

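The ring is over the pocket, and a bright crescent now shows on its near (-y) side. It may be caught on the far rim, so I'll fit its height and tilt from the silhouettes in all three views.

```bash
cat > fit.py <<'E'
from h import *
import sys
from scipy.optimize import least_squares
from scipy.spatial.transform import Rotation as R
np.set_printoptions(precision=4,suppress=True)
def run(tag,c0,views=('sc','si','wr')):
  C={}
  for n in views:
    f=n+tag;im=np.load(f'pics/{f}.npz')['im'];h=cv2.cvtColor(im,cv2.COLOR_RGB2HSV)
    m=((h[...,0]<14)&(h[...,1]>95)&(h[...,2]>50)).astype(np.uint8)
    k,l,st,ce=cv2.connectedComponentsWithStats(m);u,v=proj(f,c0)[0]
    cand=[i for i in range(1,k) if st[i,4]>150 and abs(ce[i][0]-u)<25 and abs(ce[i][1]-v)<25]
    if not cand: print(f,'no mask');continue
    i=max(cand,key=lambda i:st[i,4]);mm=cv2.resize((l==i).astype(np.float32),None,fx=4,fy=4,interpolation=cv2.INTER_LINEAR)
    ct=max(cv2.findContours((mm>.5).astype(np.uint8),0,1)[0],key=len)[:,0].astype(float)
    ct=(ct+.5)/4-.5; ct=ct[(ct[:,1]>2)&(ct[:,1]<397)][::4];C[f]=ct
  t=np.linspace(0,2*np.pi,180)
  circ=np.r_[np.c_[.042*np.cos(t),.042*np.sin(t),0*t+.0045],np.c_[.042*np.cos(t),.042*np.sin(t),0*t-.0045]]
  def res(p,C):
    W=R.from_rotvec([p[3],p[4],0]).apply(circ)+p[:3];o=[]
    for f,ct in C.items():
      hull=cv2.convexHull(proj(f,W).astype(np.float32))
      o+=[cv2.pointPolygonTest(hull,(float(a),float(b)),True) for a,b in ct]
    return np.array(o)
  for S in [list(C)]+[[f] for f in C]:
    r=least_squares(res,list(c0)+[0,0],args=({f:C[f] for f in S},),loss='soft_l1',x_scale=[.01,.01,.01,.1,.1],diff_step=1e-3)
    print(S,r.x,np.abs(res(r.x,{f:C[f] for f in S})).mean())
if __name__=='__main__': run(sys.argv[1],[.5621,.138,.022])
E
python3 fit.py 9; sed 's/w5.*w8.*:/s1",):/' /dev/null; python3 -c "
import shutil
for a,b in(('s1','scA'),('d1','siA')):
  shutil.copy(f'pics/{a}.npz',f'pics/{b}.npz')
from fit import *
run('A',[.651,-.09,.0245],('sc','si'))"
```

```text
['sc9', 'si9', 'wr9'] [ 0.5627  0.1385  0.0192 -0.0432  0.0992] 0.857395905573847
['sc9'] [ 0.5491  0.1601  0.0035 -0.0378 -0.0262] 0.28322965902099084
['si9'] [0.5716 0.1246 0.0068 0.0472 0.0216] 0.2451481650933306
['wr9'] [ 0.5625  0.1388  0.0164 -0.0218  0.0451] 0.26802183255578615
['scA', 'siA'] [ 0.649  -0.0891  0.0256 -0.001  -0.0438] 0.9549811754429753
['scA'] [ 0.6407 -0.0774  0.0099 -0.0207 -0.0124] 0.2169282514148341
['siA'] [ 0.6695 -0.1258  0.0029  0.0287  0.0131] 0.24487997788206986
```

The fitted height is about 6 mm below the same fit made when the ring was on the plate, so it is probably home. I'll confirm by touching the far side of the ring from above: its top should be at 24 mm if home and 29 mm if caught.

{"api": "jog_arm", "payload": {
  "plan": [
    {"dx": 25, "dy": 0, "dz": 5, "ax": 0, "ay": 0, "az": 0, "grip": 1},
    {"dx": 25, "dy": 0, "dz": 5, "ax": 0, "ay": 0, "az": 0, "grip": 1},
    {"dx": 25, "dy": 0, "dz": 10, "ax": 0, "ay": 0, "az": 0, "grip": 1},
    {"dx": 25, "dy": 0, "dz": 20, "ax": 0, "ay": 0, "az": 0, "grip": 1},
    {"dx": 25, "dy": 0, "dz": 20, "ax": 0, "ay": 0, "az": 0, "grip": 1},
    {"dx": 0, "dy": 0, "dz": 20, "ax": 0, "ay": 0, "az": 0, "grip": 1},
    {"dx": 0, "dy": 0, "dz": 15, "ax": 0, "ay": 0, "az": 0, "grip": 1},
    {"dx": 0, "dy": 0, "dz": 9, "ax": 0, "ay": 0, "az": 0, "grip": 1},
    {"dx": 0, "dy": 0, "dz": 2, "ax": 0, "ay": 0, "az": 0, "grip": 1},
    {"dx": 0, "dy": 0, "dz": 1, "ax": 0, "ay": 0, "az": 0, "grip": 1},
    {"dx": 0, "dy": 0, "dz": 0, "ax": 0, "ay": 0, "az": 0, "grip": 1},
    {"dx": 0, "dy": 0, "dz": 0, "ax": 0, "ay": 0, "az": 0, "grip": 1}
  ]
}}

```text
clock: 9.88
position: [0.5631, 0.1709, 0.2007]
ee_rot: [0.001, 0.707, 0.707, 0.001]
contact_force: [0.1, -0.4, 0.5]
width: -0.0005
gripper_force: 0.0
```

{"api": "jog_arm", "payload": {
  "plan": [
    {"dx": 0, "dy": 0, "dz": 1, "ax": 0, "ay": 0, "az": 0, "grip": 1},
    {"dx": 0, "dy": 0, "dz": 1, "ax": 0, "ay": 0, "az": 0, "grip": 1},
    {"dx": 0, "dy": 0, "dz": 0.5, "ax": 0, "ay": 0, "az": 0, "grip": 1},
    {"dx": 0, "dy": 0, "dz": 0, "ax": 0, "ay": 0, "az": 0, "grip": 1}
  ]
}}

```text
clock: 10.22
position: [0.5627, 0.1708, 0.1975]
ee_rot: [0.0, 0.707, 0.707, 0.0]
contact_force: [-0.0, -1.1, 0.9]
width: -0.0005
gripper_force: 0.3
```

Front side is home (its top is at about 24 mm). Now the rear side.

{"api": "jog_arm", "payload": {
  "plan": [
    {"dx": 0, "dy": 0, "dz": -10, "ax": 0, "ay": 0, "az": 0, "grip": 1},
    {"dx": -10, "dy": 0, "dz": -10, "ax": 0, "ay": 0, "az": 0, "grip": 1},
    {"dx": -20, "dy": 0, "dz": 0, "ax": 0, "ay": 0, "az": 0, "grip": 1},
    {"dx": -20, "dy": 0, "dz": 0, "ax": 0, "ay": 0, "az": 0, "grip": 1},
    {"dx": -15, "dy": 0, "dz": 5, "ax": 0, "ay": 0, "az": 0, "grip": 1},
    {"dx": 0, "dy": 0, "dz": 7, "ax": 0, "ay": 0, "az": 0, "grip": 1},
    {"dx": 0, "dy": 0, "dz": 4, "ax": 0, "ay": 0, "az": 0, "grip": 1},
    {"dx": 0, "dy": 0, "dz": 1, "ax": 0, "ay": 0, "az": 0, "grip": 1},
    {"dx": 0, "dy": 0, "dz": 1, "ax": 0, "ay": 0, "az": 0, "grip": 1},
    {"dx": 0, "dy": 0, "dz": 1, "ax": 0, "ay": 0, "az": 0, "grip": 1},
    {"dx": 0, "dy": 0, "dz": 1, "ax": 0, "ay": 0, "az": 0, "grip": 1},
    {"dx": 0, "dy": 0, "dz": 0, "ax": 0, "ay": 0, "az": 0, "grip": 1}
  ]
}}

```text
clock: 11.22
position: [0.5628, 0.1066, 0.1975]
ee_rot: [0.0, 0.707, 0.707, 0.0]
contact_force: [-0.3, 0.4, 2.3]
width: -0.0001
gripper_force: 1.1
```

The ring is home on both sides. Next I refine the handle position and lift clear.

```bash
python3 -c "
from h import *
for f in('s1','d1','sc9','si9'):
  im=np.load(f'pics/{f}.npz')['im'].astype(int);m=((im[...,0]>110)&(im[...,1]<50)&(im[...,2]<60)).astype(np.uint8)
  k,l,s,c=cv2.connectedComponentsWithStats(m)
  for i in range(1,k):
    if s[i,4]>60:print(f,s[i],ray(f,c[i],.0595)[0])
"
```

```text
d1 [234 308  15  11  69] [0.55559968 0.25415698 0.0595    ]
si9 [234 312  15  32 150] [0.54140013 0.26895004 0.0595    ]
```

{"api": "jog_arm", "payload": {
  "plan": [
    {"dx": 0, "dy": 0, "dz": -20, "ax": 0, "ay": 0, "az": 0, "grip": 1},
    {"dx": 0, "dy": 0, "dz": -30, "ax": 0, "ay": 0, "az": 0, "grip": 0.6},
    {"dx": 0, "dy": 0, "dz": -30, "ax": 0, "ay": 0, "az": 0, "grip": 0.6},
    {"dx": 20, "dy": 0, "dz": -20, "ax": 0, "ay": 0, "az": 0.8, "grip": 0.6},
    {"dx": 0, "dy": 0, "dz": 0, "ax": 0, "ay": 0, "az": 0.8, "grip": 0.6},
    {"dx": 0, "dy": 0, "dz": 0, "ax": 0, "ay": 0, "az": 0.8, "grip": 0.6},
    {"dx": 0, "dy": 0, "dz": 0, "ax": 0, "ay": 0, "az": 0.8, "grip": 0.6},
    {"dx": 0, "dy": 0, "dz": 0, "ax": 0, "ay": 0, "az": 0.9, "grip": 0.6},
    {"dx": 0, "dy": 0, "dz": 0, "ax": 0, "ay": 0, "az": 0, "grip": 0.6}
  ]
}}

```text
clock: 11.97
position: [0.5625, 0.1264, 0.2974]
ee_rot: [0.0, 0.842, 0.54, 0.0]
contact_force: [-0.6, -0.3, 0.2]
width: 0.0343
gripper_force: 0.0
```

{"api": "jog_arm", "payload": {
  "plan": [
    {"dx": 24.1, "dy": -15.9, "dz": 0, "ax": 0, "ay": 0, "az": 0, "grip": 0.6},
    {"dx": 24.1, "dy": -15.9, "dz": 0, "ax": 0, "ay": 0, "az": 0, "grip": 0.6},
    {"dx": 24.1, "dy": -15.9, "dz": 0, "ax": 0, "ay": 0, "az": 0, "grip": 0.6},
    {"dx": 24.1, "dy": -15.9, "dz": 0, "ax": 0, "ay": 0, "az": 0, "grip": 0.6},
    {"dx": 24.1, "dy": -15.9, "dz": 0, "ax": 0, "ay": 0, "az": 0, "grip": 0.6},
    {"dx": 0, "dy": 0, "dz": 20, "ax": 0, "ay": 0, "az": 0, "grip": 0.6},
    {"dx": 0, "dy": 0, "dz": 0, "ax": 0, "ay": 0, "az": 0, "grip": 0.6},
    {"dx": 0, "dy": 0, "dz": 0, "ax": 0, "ay": 0, "az": 0, "grip": 0.6}
  ]
}}

```text
clock: 12.63
position: [0.5398, 0.2687, 0.2762]
ee_rot: [-0.0, 0.841, 0.541, -0.002]
contact_force: [0.7, 0.3, 0.0]
width: 0.0345
gripper_force: 0.0
```

```bash
python3 fit.py 9 >/dev/null; python3 -c "
from h import *
from scipy.spatial.transform import Rotation as R
s=sensors.get_state();p=s['position'];M=R.from_quat(np.roll(s['ee_rot'],-1)).as_matrix();print(p,M[:,0],M[:,1],M[:,2])
print((np.array([.5405,.269,.22])-p)@M*1e3)"
```

```text
[0.53979756 0.26871822 0.27617945] [ 0.41393605  0.91030201 -0.00268318] [ 0.9103013  -0.41394156 -0.00197977] [-0.00291287 -0.001623   -0.99999444]
[ 0.69801176  0.63401505 56.17662975]
```

{"api": "jog_arm", "payload": {
  "plan": [
    {"dx": 0, "dy": 0, "dz": 8, "ax": 0, "ay": 0, "az": 0, "grip": 0.6},
    {"dx": 0, "dy": 0, "dz": 6, "ax": 0, "ay": 0, "az": 0, "grip": 0.6},
    {"dx": 0, "dy": 0, "dz": 4, "ax": 0, "ay": 0, "az": 0, "grip": 0.6},
    {"dx": 0, "dy": 0, "dz": 4, "ax": 0, "ay": 0, "az": 0, "grip": 0.6}
  ]
}}

```text
clock: 12.97
position: [0.5407, 0.2679, 0.2548]
ee_rot: [0.0, 0.842, 0.54, -0.0]
contact_force: [0.3, -0.4, 0.1]
width: 0.034
gripper_force: 0.0
```

{"api": "jog_arm", "payload": {
  "plan": [
    {"dx": 0, "dy": 0, "dz": 8, "ax": 0, "ay": 0, "az": 0, "grip": 0.6},
    {"dx": 0, "dy": 0, "dz": 8, "ax": 0, "ay": 0, "az": 0, "grip": 0.6},
    {"dx": 0, "dy": 0, "dz": 8, "ax": 0, "ay": 0, "az": 0, "grip": 0.6},
    {"dx": 0, "dy": 0, "dz": 8, "ax": 0, "ay": 0, "az": 0, "grip": 0.6},
    {"dx": 0, "dy": 0, "dz": 0, "ax": 0, "ay": 0, "az": 0, "grip": 0.6}
  ]
}}

```text
clock: 13.38
position: [0.5398, 0.2684, 0.221]
ee_rot: [-0.0, 0.842, 0.54, -0.002]
contact_force: [-0.4, -0.9, -0.1]
width: 0.0342
gripper_force: 0.0
```

```bash
python3 -c "
from h import *
from scipy.spatial.transform import Rotation as R
s=sensors.get_state();p=s['position'];M=R.from_quat(np.roll(s['ee_rot'],-1)).as_matrix()
print(p,s['contact_force'],s['qpos'])
# arc: constant chord per 5.4deg step in tool frame; tool turns -5.4 deg about z each row
piv=np.array([.4772,.1329]);r=p[:2]-piv;print(np.hypot(*r),np.degrees(np.arctan2(r[1],r[0])))
a=np.radians(5.4);c,sn=np.cos(-a),np.sin(-a);d=np.array([[c,-sn],[sn,c]])@r-r
print(np.r_[d,0]@M*1e3)"
```

```text
[0.53975901 0.2683658  0.22102986] [-0.42830692 -0.91730919 -0.05622126] [ 3.46030064e-01  4.69374743e-01  1.69712003e+00 -5.66582912e-05
  9.78886324e-01  7.75391093e-01]
0.14921331601161528 65.21219237932884
[-0.70859082 14.03990446 -0.03562147]
```

{"api": "jog_arm", "payload": {
  "plan": [
    {"dx": -0.2, "dy": 7, "dz": 0, "ax": 0, "ay": 0, "az": 0.45, "grip": 0.6},
    {"dx": -0.2, "dy": 7, "dz": 0, "ax": 0, "ay": 0, "az": 0.45, "grip": 0.6},
    {"dx": -0.2, "dy": 7, "dz": 0, "ax": 0, "ay": 0, "az": 0.45, "grip": 0.6},
    {"dx": -0.2, "dy": 7, "dz": 0, "ax": 0, "ay": 0, "az": 0.45, "grip": 0.6},
    {"dx": -0.2, "dy": 7, "dz": 0, "ax": 0, "ay": 0, "az": 0.45, "grip": 0.6},
    {"dx": -0.2, "dy": 7, "dz": 0, "ax": 0, "ay": 0, "az": 0.45, "grip": 0.6},
    {"dx": -0.2, "dy": 7, "dz": 0, "ax": 0, "ay": 0, "az": 0.45, "grip": 0.6},
    {"dx": -0.2, "dy": 7, "dz": 0, "ax": 0, "ay": 0, "az": 0.45, "grip": 0.6},
    {"dx": -0.2, "dy": 7, "dz": 0, "ax": 0, "ay": 0, "az": 0.45, "grip": 0.6},
    {"dx": -0.2, "dy": 7, "dz": 0, "ax": 0, "ay": 0, "az": 0.45, "grip": 0.6}
  ]
}}

```text
clock: 14.22
position: [0.5947, 0.2255, 0.2229]
ee_rot: [-0.0, 0.945, 0.328, -0.001]
contact_force: [-0.7, 0.8, -0.4]
width: 0.0341
gripper_force: 0.5
```

{"api": "jog_arm", "payload": {
  "plan": [
    {"dx": -0.2, "dy": 7, "dz": 0, "ax": 0, "ay": 0, "az": 0.45, "grip": 0.6},
    {"dx": -0.2, "dy": 7, "dz": 0, "ax": 0, "ay": 0, "az": 0.45, "grip": 0.6},
    {"dx": -0.2, "dy": 7, "dz": 0, "ax": 0, "ay": 0, "az": 0.45, "grip": 0.6},
    {"dx": -0.2, "dy": 7, "dz": 0, "ax": 0, "ay": 0, "az": 0.45, "grip": 0.6},
    {"dx": -0.2, "dy": 7, "dz": 0, "ax": 0, "ay": 0, "az": 0.45, "grip": 0.6},
    {"dx": -0.2, "dy": 7, "dz": 0, "ax": 0, "ay": 0, "az": 0.45, "grip": 0.6},
    {"dx": -0.2, "dy": 7, "dz": 0, "ax": 0, "ay": 0, "az": 0.45, "grip": 0.6},
    {"dx": -0.2, "dy": 7, "dz": 0, "ax": 0, "ay": 0, "az": 0.45, "grip": 0.6},
    {"dx": -0.2, "dy": 7, "dz": 0, "ax": 0, "ay": 0, "az": 0.45, "grip": 0.6},
    {"dx": -0.2, "dy": 7, "dz": 0, "ax": 0, "ay": 0, "az": 0.45, "grip": 0.6}
  ]
}}

```text
clock: 15.05
position: [0.6237, 0.1624, 0.223]
ee_rot: [-0.0, 0.995, 0.098, -0.0]
contact_force: [0.1, 1.0, -0.8]
width: 0.034
gripper_force: 0.5
```

```bash
python3 -c "
from h import *
from scipy.spatial.transform import Rotation as R
s=sensors.get_state();p=s['position'];M=R.from_quat(np.roll(s['ee_rot'],-1)).as_matrix()
r=p[:2]-[.4772,.1329];print(p,np.hypot(*r),np.degrees(np.arctan2(r[1],r[0])),M[:,1],s['contact_force'],s['qpos'][5])"
```

```text
[0.62368196 0.16244389 0.22295096] 0.149431608993351 11.402987253592945 [ 1.95381193e-01 -9.80727183e-01 -6.18791439e-04] [ 0.11483858  0.99531585 -0.78307339] 1.5205312575179344
```

{"api": "jog_arm", "payload": {
  "plan": [
    {"dx": -0.2, "dy": 7, "dz": 0, "ax": 0, "ay": 0, "az": 0.45, "grip": 0.6},
    {"dx": -0.2, "dy": 7, "dz": 0, "ax": 0, "ay": 0, "az": 0.45, "grip": 0.6},
    {"dx": -0.2, "dy": 6, "dz": 0, "ax": 0, "ay": 0, "az": 0.4, "grip": 0.6},
    {"dx": 0, "dy": 3, "dz": 0, "ax": 0, "ay": 0, "az": 0.2, "grip": 0.6},
    {"dx": 0, "dy": 2, "dz": 0, "ax": 0, "ay": 0, "az": 0.1, "grip": 0.6},
    {"dx": 0, "dy": 1, "dz": 0, "ax": 0, "ay": 0, "az": 0, "grip": 0.6}
  ]
}}

```text
clock: 15.55
position: [0.6266, 0.1366, 0.2232]
ee_rot: [-0.0, 1.0, 0.016, 0.0]
contact_force: [0.5, 0.6, -0.1]
width: 0.0342
gripper_force: 0.4
```

{"api": "jog_arm", "payload": {
  "plan": [
    {"dx": 0, "dy": 1, "dz": 0, "ax": 0, "ay": 0, "az": 0, "grip": 0.6},
    {"dx": 0, "dy": 1, "dz": 0, "ax": 0, "ay": 0, "az": 0, "grip": 0.6},
    {"dx": 0, "dy": 1, "dz": 0, "ax": 0, "ay": 0, "az": 0, "grip": 0.6},
    {"dx": 0, "dy": 1, "dz": 0, "ax": 0, "ay": 0, "az": 0, "grip": 0.6}
  ]
}}

```text
clock: 15.88
position: [0.6269, 0.1329, 0.2233]
ee_rot: [-0.0, 1.0, 0.016, 0.0]
contact_force: [0.5, 3.7, -1.5]
width: 0.0338
gripper_force: 2.3
```

{"api": "jog_arm", "payload": {
  "plan": [
    {"dx": 0, "dy": 1, "dz": 0, "ax": 0, "ay": 0, "az": 0, "grip": 0.6},
    {"dx": 0, "dy": 1, "dz": 0, "ax": 0, "ay": 0, "az": 0, "grip": 0.6}
  ]
}}

```text
clock: 16.05
position: [0.6268, 0.1322, 0.2233]
ee_rot: [-0.002, 1.0, 0.015, 0.0]
contact_force: [1.2, 8.3, -1.4]
width: 0.0342
gripper_force: 4.6
```

The force is rising at the expected stop position, so the bar is at its stop. I re-centre on the post and lift off.

{"api": "jog_arm", "payload": {
  "plan": [
    {"dx": 0, "dy": 0, "dz": 0, "ax": 0, "ay": 0, "az": 0, "grip": 0.6},
    {"dx": 0, "dy": 0, "dz": 0, "ax": 0, "ay": 0, "az": 0, "grip": 0.6},
    {"dx": 0, "dy": -4, "dz": 0, "ax": 0, "ay": 0, "az": 0, "grip": 0.6},
    {"dx": 0, "dy": -4, "dz": 0, "ax": 0, "ay": 0, "az": 0, "grip": 0.6},
    {"dx": 0, "dy": 0, "dz": 0, "ax": 0, "ay": 0, "az": 0, "grip": 0.6},
    {"dx": 0, "dy": 0, "dz": -10, "ax": 0, "ay": 0, "az": 0, "grip": 0.6},
    {"dx": 0, "dy": 0, "dz": -20, "ax": 0, "ay": 0, "az": 0, "grip": 0.6},
    {"dx": 0, "dy": 0, "dz": -25, "ax": 0, "ay": 0, "az": 0, "grip": 0.6},
    {"dx": 0, "dy": 0, "dz": -30, "ax": 0, "ay": 0, "az": 0, "grip": 0.6},
    {"dx": 0, "dy": 0, "dz": -30, "ax": 0, "ay": 0, "az": 0, "grip": 0.6},
    {"dx": 0, "dy": -30, "dz": -30, "ax": 0, "ay": 0, "az": 0, "grip": 0.6},
    {"dx": 0, "dy": -30, "dz": 0, "ax": 0, "ay": 0, "az": 0, "grip": 0.6},
    {"dx": 0, "dy": 0, "dz": 0, "ax": 0, "ay": 0, "az": 0, "grip": 0.6},
    {"dx": 0, "dy": 0, "dz": 0, "ax": 0, "ay": 0, "az": 0, "grip": 0.6}
  ]
}}

```text
clock: 17.22
position: [0.6243, 0.199, 0.369]
ee_rot: [0.0, 1.0, 0.017, 0.001]
contact_force: [0.3, -0.9, -0.9]
width: 0.0341
gripper_force: 0.0
```

```bash
python3 -c "
from h import *
for n in('scene','side'):shot(n,n[:2]+'10')
for f in('sc10','si10'):
  im=np.load(f'pics/{f}.npz')['im'].astype(int);h=cv2.cvtColor(im.astype(np.uint8),cv2.COLOR_RGB2HSV)
  for nm,m,z in(('red',(im[...,0]>90)&(im[...,1]<45)&(im[...,2]<50),.0595),('yel',(h[...,0]>18)&(h[...,0]<32)&(h[...,1]>150)&(h[...,2]>70),.035)):
    k,l,s,c=cv2.connectedComponentsWithStats(m.astype(np.uint8))
    for i in range(1,k):
      if s[i,4]>50:print(f,nm,s[i],ray(f,c[i],z)[0].round(3))
f='d1';im=np.load('pics/d1.npz')['im'];h=cv2.cvtColor(im,cv2.COLOR_RGB2HSV)
for f in('s1','d1'):
  h=cv2.cvtColor(np.load(f'pics/{f}.npz')['im'],cv2.COLOR_RGB2HSV);m=(h[...,0]>18)&(h[...,0]<32)&(h[...,1]>150)&(h[...,2]>70)
  k,l,s,c=cv2.connectedComponentsWithStats(m.astype(np.uint8))
  for i in range(1,k):
    if s[i,4]>50:print(f,'yel',s[i],ray(f,c[i],.035)[0].round(3))
print(sensors.get_state()['contact_force'])"
```

```text
sc10 yel [391 206  30  16 225] [0.674 0.058 0.035]
si10 red [240 238  12  24 210] [0.623 0.146 0.06 ]
si10 yel [251 232  13  11  83] [0.649 0.082 0.035]
s1 yel [391 206  30  16 222] [0.674 0.058 0.035]
d1 yel [239 234  21   9 103] [0.659 0.09  0.035]
[-0.00994595  0.83392067 -0.67666563]
```

```bash
python3 -c "
from rig import manip
print(manip.sign_off())"
```

```text
the job is handed in; nothing more can be done
None
```

The copper ring is home in the pocket (fingertip probes found its top at about 24 mm on the two sides I touched), and the bar is closed against its stop. The tin did not move, the steel ring was never touched (though not re-measured), the gripper is clear, and the job is handed in; the sign-off returned no verdict.

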